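Clear the welding jig, pack the spacers and lock them with the wedge

TASK

Get the welding jig ready: first clear out every brass-coloured offcut by pushing it down through the sprung flap of the yellow offcut box, so that it drops inside and the flap springs shut. Then set the blue, yellow and green spacers upright side by side, in any order, as a row in the jig from the square stop and square against the back rail, and drive the red wedge, thin end first and fin up, from the open front into the gap left between the row and the slanted stop, until the row is locked tight and the wedge's thick end is flush with the front end of the slanted stop. Leave the other things on the bench alone.

Things in the scene. Friction and masses are not known exactly. Their poses are not given: they have to be found in the camera images.
- jig: fixed grey welding jig. Origin on the bench surface under the middle of the row; x points away from its open front, y along the row. Bed plate: x -130..50, y -100..100 mm, top at z = 10 mm; in front of x = -50 is an empty apron. A rail 8 mm high runs behind the row (front face x = 29, y -75..35 mm). Tight against the square stop the spacers fill y -75..45 mm; the wedge fills the rest
- stop_face (a point): middle of the row-side face of the jig's square stop, at x 0, y -75, z 35 mm in the jig's frame; the face spans x -30..30 mm and stands 50 mm above the bed; the row starts here and grows to +y
- slant_front (a point): front end of the inner face of the jig's slanted stop, half-way up: x -50, y 77, z 35 mm in the jig's frame. The stop is 20 mm thick and 50 mm high; its inner face runs straight from here to x 50, y 57 mm, so the gap beside the row narrows towards +x
- wedge_fin (a point): loose red wedge, 0.3 kg, lying fin up. Point: centre of its grey grip fin (14 mm thick in y, 50 mm long in x, 44 mm tall on top of the wedge), 72 mm above the wedge's underside. x axis towards the thin end, z up. The wedge spans x -42 (thick end) to 58 mm here and is 50 mm high. Fully driven, this point is at x -8, y 58, z 82 mm in the jig's frame
- wedge_butt (a point): on the wedge's flat thick end face, half-way up; axes as wedge_fin, which lies 42 mm ahead (x), 3 mm to -y, 47 mm up. From here the straight side (goes against the spacers) is at y = -16; the slanted side runs from y = 16 at the thick end (32 mm) to y = -4 mm at the thin end (12 mm), sloped like the slanted stop. 1 mm of row slack = 5 mm of travel. Pushing it home takes about 5 to 20 N
- slot (a point): centre of the 72 x 72 mm opening in the top of the yellow offcut box, level with the box top (220 mm above the bench). It is shut by an aluminium flap just below, hinged along the opening's -x edge and opening downward against a light spring (under 1 N)
- scrapbox: fixed yellow offcut box, 300 (x) x 150 (y) x 220 mm high, clear end wall at +x, closed but for the flap opening, whose centre is at x = -100, y = 0. Origin: centre of its underside. A smooth inner ramp makes dropped pieces slide to the +x end
- flap (a joint): angle of the sprung flap, rad: 0 shut, grows as it is pushed down, to 1.45; springs shut by itself
- spacer30_c (a point): centre of the loose blue spacer block with a black top, 55 mm (x) x 30 mm (y) x 50 mm high (z, up), 0.11 to 0.21 kg; in the row its 30 mm side runs along the jig's y and its 55 mm side along the jig's x
- spacer40_c (a point): centre of the loose yellow spacer block with a black top, 55 mm (x) x 40 mm (y) x 50 mm high (z, up), 0.11 to 0.21 kg; in the row its 40 mm side runs along the jig's y and its 55 mm side along the jig's x
- spacer50_c (a point): centre of the loose green spacer block with a black top, 55 mm (x) x 50 mm (y) x 50 mm high (z, up), 0.11 to 0.21 kg; in the row its 50 mm side runs along the jig's y and its 55 mm side along the jig's x
- stub0_c (a point): centre of a brass-coloured round-bar offcut, 36 mm diameter, 75 mm tall, 0.22 kg, standing on the jig's bed plate (may be absent; 2 to 4 are present)
- stub1_c (a point): centre of a brass-coloured round-bar offcut, 36 mm diameter, 75 mm tall, 0.22 kg, standing on the jig's bed plate (may be absent; 2 to 4 are present)
- stub2_c (a point): centre of a brass-coloured round-bar offcut, 36 mm diameter, 75 mm tall, 0.22 kg, standing on the jig's bed plate (may be absent; 2 to 4 are present)
- stub3_c (a point): centre of a brass-coloured round-bar offcut, 36 mm diameter, 75 mm tall, 0.22 kg, standing on the jig's bed plate (may be absent; 2 to 4 are present)
- hammer: bystander, a hammer: leave it where it is
- spanner: bystander, a spanner: leave it where it is
- wirebrush: bystander, a brush: leave it where it is
- spraycan: bystander, a spray can: leave it where it is
- mug: bystander, a mug: leave it where it is
- jar: bystander, a glass jar: leave it where it is
- gclamp: bystander, a blue G-clamp: leave it where it is
There are look-alikes about, which are no part of the job. Of the things that look like the part that bears wedge_fin, take the one that is farthest from the robot's base at the start.

How it is judged:
On the way, in this order (a step that is already met when the one before it is completed fails the run):
1. all offcuts are in the offcut box and its flap is shut (x of stub0_c in the frame of scrapbox between -0.15 and 0.15 m and y of stub0_c in the frame of scrapbox between -0.075 and 0.075 m and z of each of stub0_c, stub1_c, stub2_c, stub3_c in the frame of scrapbox below 0.14 m and x of stub1_c in the frame of scrapbox between -0.15 and 0.15 m and y of stub1_c in the frame of scrapbox between -0.075 and 0.075 m and x of stub2_c in the frame of scrapbox between -0.15 and 0.15 m and y of stub2_c in the frame of scrapbox between -0.075 and 0.075 m and x of stub3_c in the frame of scrapbox between -0.15 and 0.15 m and y of stub3_c in the frame of scrapbox between -0.075 and 0.075 m and value of joint flap below 0.12 rad), for 0.2 s.
2. the three spacers stand in the jig's row (x of spacer30_c in the frame of jig between -0.01 and 0.006 m and y of spacer30_c in the frame of jig between -0.063 and 0.05 m and z of spacer30_c in the frame of jig between 0.031 and 0.039 m and angle between each of spacer30_c, spacer40_c, spacer50_c's own z axis and vertical below 0.08 rad and angle between the x axis of each of spacer30_c, spacer40_c, spacer50_c and the x axis of jig, either way round below 0.1 rad and x of spacer40_c in the frame of jig between -0.01 and 0.006 m and y of spacer40_c in the frame of jig between -0.058 and 0.045 m and z of spacer40_c in the frame of jig between 0.031 and 0.039 m and x of spacer50_c in the frame of jig between -0.01 and 0.006 m and y of spacer50_c in the frame of jig between -0.053 and 0.04 m and z of spacer50_c in the frame of jig between 0.031 and 0.039 m), for 0.2 s.
3. the wedge is driven home and the row is locked (all of step 2 and x of wedge_fin in the frame of jig between -0.014 and 0.004 m and y of wedge_fin in the frame of jig between 0.052 and 0.064 m and z of wedge_fin in the frame of jig between 0.077 and 0.087 m and angle between the x axis of wedge_fin and the x axis of jig, either way round below 0.06 rad), for 0.3 s.
At the end, for the whole second after the job is handed in: Offcuts inside the box, flap shut (0.12 rad); spacers upright and square (0.1 rad) in the row, 10 mm ahead to 6 mm behind its middle line; wedge flat on the bed, aligned (0.06 rad), thick end flush with the slanted stop (6 mm short to 12 mm past), so under 1.5 mm slack; all still (all of step 1 and all of step 3 and linear speed of each of wedge, spacer30, spacer40, spacer50 below 0.02 m/s); the robot touches nothing.
It fails at once if another thing on the bench is moved more than 3 cm (distance of any of hammer, spanner, wirebrush, spraycan, mug, jar, gclamp from where it was at the start of the episode above 0.03 m).
Of stub0, stub1, stub2, stub3 only 2 to 4 are there at a start; the rules pass over those that are not, and their reading is None.
At some moment in a run one of spacer40, spacer50 may be knocked a few centimetres aside while the robot is not near it.
It also fails if it takes over 210 s, if anything falls off the work surface, if the arm or the gripper's body presses on something with over 40 N, if the wrist force passes 120 N, or if a joint passes its speed limit or range.

ROBOT

A 6-joint arm with a two-finger parallel gripper is mounted at the origin on the work surface. World frame = base frame: x ahead of the robot, y to its left, z up, the work surface at z = 0. Lengths are in m, angles in rad, forces in N, time in s.
With the tool pointing down it reaches from about 0.325 to 0.9 m from the base axis. Payload 6.1 kg.
Tool frame: the origin (TCP) lies where the fingers leave the gripper's body, on its centre line; the fingertips stand 73 mm ahead of it and the grasp point (between the pads) lies 54 mm ahead of it; z points along the fingers, y is the line along which they close (so a half turn about z gives the same grasp; the last joint's range is limited). The gripper opens to 85 mm and grips with 20 to 120 N. Pads are 22 mm wide; open, the fingers measure 114 mm over their backs; the gripper's body (76 mm by 85 mm) begins 54 mm behind the grasp point. The pads swing forward as they close: fully open they stand 13 mm farther back than shut.
Start: joints at [-1.376, 0.22, 1.526, -0, 1.395, -0.126], TCP at [0.197, -0.593, 0.304] pointing down, gripper open.
Joint ranges: [-2.98, 2.98], [-0.91, 2.08], [0.09, 2.57], [-1.24, 4.39], [0.2, 2.65], [-2.68, 2.68]. Speed limits (rad/s): [2.57, 2.57, 3.01, 3.14, 3.14, 3.14].

INTERFACE

Orientations are given as a unit quaternion [w, x, y, z].
In Python, from workcell import arm gives the robot as it stands. The module is installed in compiled form; this text tells all that it offers.
- The arm moves only by the tool jog_arm, never from a script. Its argument "plan" is a list of rows, each a list of 2 entries, a list of its own where there are three numbers: the shift along the tool's x, y, z in mm, then the turn, a rotation vector about the tool's x, y, z in rad. A call has 1 to 8 rows; each row shifts and turns the commanded pose from where the row before left it, along the tool's axes as they then stand; what a row does not reach is not made up. A row lasts 1/10 s, in which the tool goes at most 50 mm and 8.59 degrees, less where a joint would pass 70% of its speed; a pose out of reach is approached as far as the arm can. A call with a gripper value outside its range is refused whole. "gripper" is the finger opening in mm, from 0 to 85.4, set as the call begins (left out, the last holds). The fingers move at their own pace and stop on an object; "grip_force" is the grip in N (left out, the last holds). Time passes only in rows, so rows that do not move let the fingers close. It gives the time, the measured TCP pose, the force, the opening and the grip force at its end, in the units of the state.
- arm.observe(): the state, without advancing time (a new reading comes with each control period).
- arm.grab_frame(name): name is "scene" or "top"; returns the picture (384x512x3 uint8, red, green, blue); there is no depth.
- arm.camera_params(name): a dict with "fx", "fy", "cx", "cy" (pixels), "k1" (the pictures are not rectified: a ray, as slopes to the right and down, at radius r is drawn at 1 + k1 r^2 times it, then the intrinsics apply), "rvec" (rotation vector, rad) and "tvec" (3), from world to camera coordinates, as OpenCV has them. Camera axes: x right, y down, z forward; pixel columns grow to the right and rows downward; lengths in m; the calibration is good to about 2 mm. A picture is of the moment at which its call begins. camera_params takes no time and is no camera call.
- arm.job_done(): hands the job in; it is judged then, once.
The state is a dict: "time_s": time; "q": joint angles; "joint_velocities": joint speeds; "joint_efforts": joint torques, N m; "eef_pos": TCP position; "eef_rot": TCP orientation; "wrist_force": force on the tool from outside, world axes, zero at the start; "wrist_torque": the same for the moment, N m; "finger_gap": finger opening in m; "grasp_force": force on a finger pad.
Only numpy, scipy, OpenCV 4.12 (cv2) and the standard library are available. Lean on these libraries where they do the work, as an engineer would, in place of code of your own. Each camera call takes 0.05 s, during which the arm holds its last target. There are 200 camera calls.

## Working session

There is one attempt and no reset: what is moved stays moved. The work goes in short steps, Python scripts to look and compute and a tool call to move; the robot and the scene stay as the last step left them, time stands still between calls to the robot, and variables do not carry over. Pictures are saved under pics/ and viewed, at most 14 in all, crops included, and the job is handed in when it is done.

Besides the shell and the picture viewer there is one more tool, called after "Call:" as name(argument=value, ...) on one line, values as JSON. jog_arm: Moves the arm, as the interface text tells. Its arguments: {"type":"object","properties":{"plan":{"type":"array"},"gripper":{"type":"number"},"grip_force":{"type":"number"}},"required":["plan"]}

```bash
mkdir -p pics
python3 - <<'E'
from workcell import arm
import cv2
for n in ("scene","top"):
    p=arm.camera_params(n);print(n,p)
    im=arm.grab_frame(n);cv2.imwrite(f"pics/{n}0.png",cv2.resize(im[:,:,::-1],(800,600),interpolation=cv2.INTER_CUBIC)); cv2.imwrite(f"pics/raw_{n}0.png",im[:,:,::-1])
print(arm.observe())
E
```

```text
scene {'fx': 379.9777780752328, 'fy': 379.9777780752328, 'cx': 254.30962276919882, 'cy': 197.78226627371498, 'k1': -0.03499576330840698, 'rvec': array([ 2.37340249,  0.96942825, -0.30139818]), 'tvec': array([-0.40516871, -0.20051679,  1.60464967])}
top {'fx': 480.1416722578423, 'fy': 480.1416722578423, 'cx': 256.79456456450765, 'cy': 188.44917767857868, 'k1': -0.14821113255035856, 'rvec': array([ 2.13968538, -2.19481182,  0.11107885]), 'tvec': array([0.05760537, 0.54220729, 1.64113374])}
{'time_s': 0.1, 'q': array([-1.37609803e+00,  2.21159022e-01,  1.52753147e+00,  3.58728843e-05,
        1.39467642e+00, -1.26094668e-01]), 'joint_velocities': array([ 0.00115238, -0.00045266, -0.00176675, -0.00048543,  0.00062751,
       -0.00134867]), 'joint_efforts': array([-3.16868382e-04, -4.98243749e+01, -3.90547800e+01, -1.46074581e-04,
        5.71774275e-03,  1.45783315e-05]), 'eef_pos': array([ 0.1970001 , -0.5926937 ,  0.30288283]), 'eef_rot': array([-8.87213525e-04,  9.87164155e-01,  1.59706430e-01, -1.27783936e-05]), 'wrist_force': array([0.89491033, 1.06483883, 0.80295855]), 'wrist_torque': array([-0.03325924, -0.03299464,  0.00073126]), 'grasp_force': 0.0, 'finger_gap': 0.08512110718901227}
```

View pics/scene0.png

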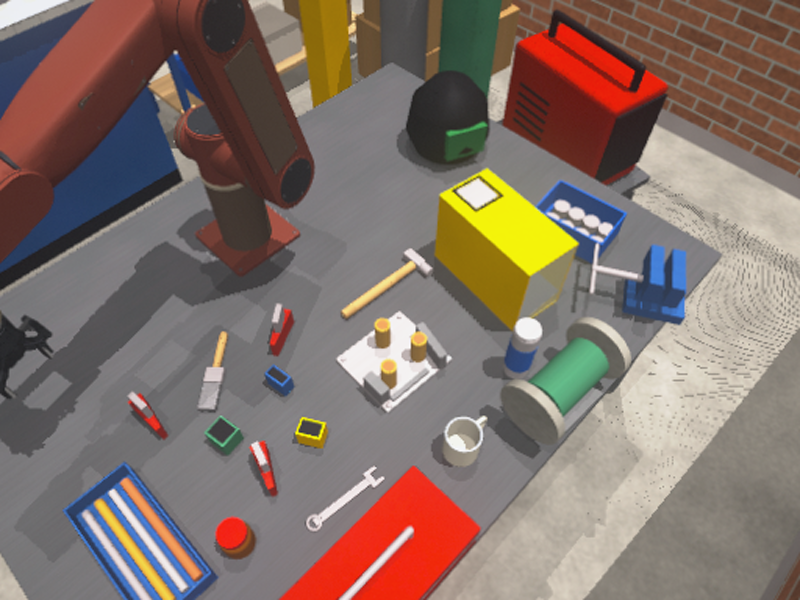

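View pics/top0.png

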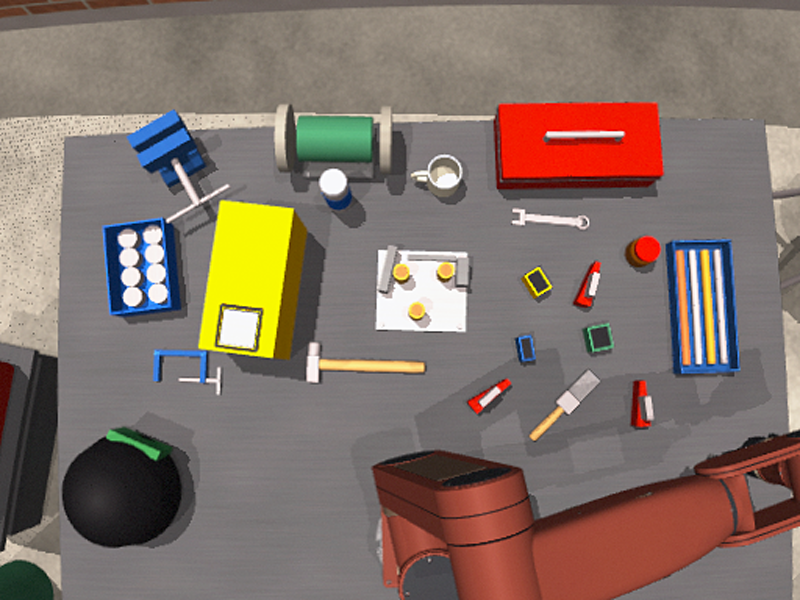

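```bash
cat > h.py <<'E'
import numpy as np, cv2
from workcell import arm
from scipy.spatial.transform import Rotation as R
def ray(n,uv):
    p=arm.camera_params(n);Rm=cv2.Rodrigues(p["rvec"])[0]
    K=np.array([[p["fx"],0,p["cx"]],[0,p["fy"],p["cy"]],[0,0,1.]])
    x=cv2.undistortPoints(np.array(uv,float).reshape(-1,1,2),K,np.array([p["k1"],0,0,0,0.])).reshape(-1,2)
    d=np.c_[x,np.ones(len(x))]@Rm
    return -Rm.T@p["tvec"],d
def p2w(n,uv,z):
    c,d=ray(n,uv);return c+d*((z-c[2])/d[:,2])[:,None]
def w2p(n,P):
    p=arm.camera_params(n)
    K=np.array([[p["fx"],0,p["cx"]],[0,p["fy"],p["cy"]],[0,0,1.]])
    return cv2.projectPoints(np.array(P,float).reshape(-1,1,3),p["rvec"],p["tvec"],K,np.array([p["k1"],0,0,0,0.]))[0].reshape(-1,2)
def crop(n,x0,y0,w,h,name,im=None):
    if im is None: im=arm.grab_frame(n)[:,:,::-1]
    s=800/w
    # out pixel U -> raw (U+.5)/s-.5+x0
    cv2.imwrite("pics/"+name,cv2.resize(im[y0:y0+h,x0:x0+w],(800,int(round(h*s))),interpolation=cv2.INTER_CUBIC))
def c2r(uv,x0,y0,w): 
    s=800/w;return (np.array(uv,float)+.5)/s-.5+np.array([x0,y0])
E
python3 - <<'E'
from h import *
im=cv2.imread("pics/raw_top0.png")
crop("top",230,145,105,75,"jig.png",im)
crop("top",295,155,140,105,"sp.png",im)
print(p2w("top",c2r([[590,285],[490,396],[642,405],[240,327],[302,357]],0,0,512),[.05,.05,.05,.22,.22]))
E
```

```text
[[ 0.55223995 -0.37479311  0.05      ]
 [ 0.31491248 -0.14299582  0.05      ]
 [ 0.28357891 -0.47952282  0.05      ]
 [ 0.46762882  0.3642764   0.22      ]
 [ 0.40589389  0.24179747  0.22      ]]
```

View pics/jig.png

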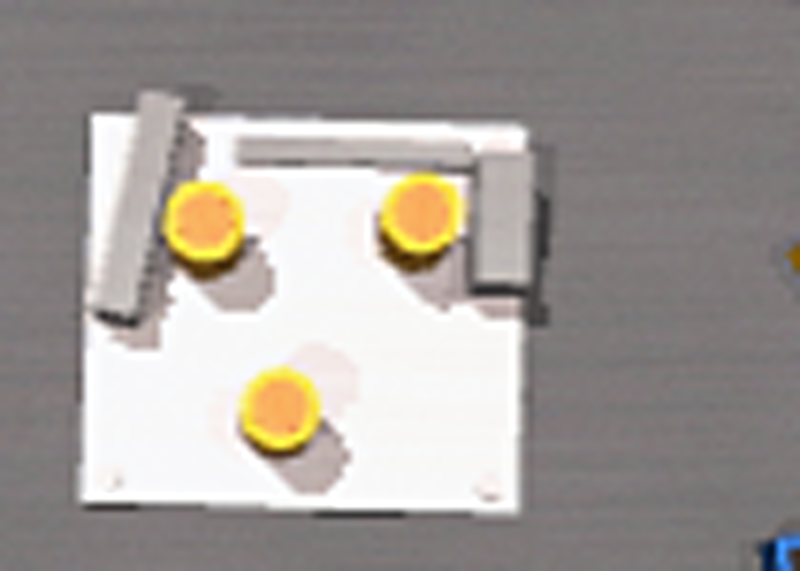

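View pics/sp.png

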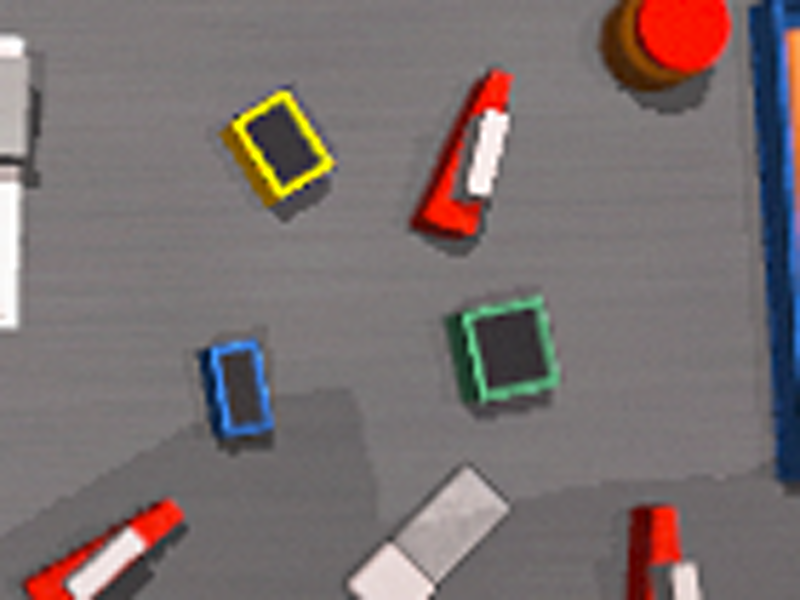

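```bash
cat >> h.py <<'E'
def rigid(model,pts):
    m=np.array(model,float);p=np.array(pts)[:,:2];mc,pc=m.mean(0),p.mean(0)
    a,b=(m-mc).T,(p-pc).T
    th=np.arctan2((a[0]*b[1]-a[1]*b[0]).sum(),(a*b).sum())
    Rm=np.array([[np.cos(th),-np.sin(th)],[np.sin(th),np.cos(th)]])
    t=pc-Rm@mc;return t,th,np.abs((Rm@m.T).T+t-p).max()
E
python3 - <<'E'
from h import *
np.set_printoptions(precision=4,suppress=True)
J=lambda uv,z:p2w("top",c2r(uv,230,145,105),z)
S=lambda uv,z:p2w("top",c2r(uv,295,155,140),z)
t,th,e=rigid([[.05,.1],[.05,-.1],[-.13,-.1],[-.13,.1]],J([[92,112],[528,122],[520,513],[80,503]],.01));print("jig",t,np.degrees(th),e)
print("stubs",J([[204,220],[421,212],[281,407]],.085))
for n,c,w in(("y",[(289,90),(334,165),(278,200),(233,127)],40),("b",[(207,347),(262,341),(272,430),(222,438)],30),("g",[(462,311),(541,295),(558,388),(481,404)],50)):
    P=S(c,.05)[:,:2];d=P-np.roll(P,-1,0);print(n,P.mean(0),np.linalg.norm(d,axis=1),np.degrees(np.arctan2(d[:,1],d[:,0])))
P=S([(487,110),(510,112),(491,197),(468,190)],.094);print("fin",P.mean(0),P)
P=S([(490,72),(512,72),(477,235),(425,212)],.05);print("wedge",P)
B=p2w("top",c2r([(221,306),(262,309),(257,350),(217,346)],0,0,512),.22);print("slot",B.mean(0),B)
E
```

```text
jig [ 0.5949 -0.0036] -2.907721353394688 0.0016557248221348297
stubs [[ 0.5884  0.044   0.085 ]
 [ 0.5896 -0.052   0.085 ]
 [ 0.5046  0.0123  0.085 ]]
y [ 0.5627 -0.2587] [0.0529 0.0406 0.0517 0.0414] [  28.6872  -59.8832 -150.5168  121.7205]
b [ 0.4166 -0.2266] [0.0335 0.0536 0.0306 0.0551] [  94.5629    4.1926  -82.7128 -172.7436]
g [ 0.4355 -0.3919] [0.0498 0.057  0.0485 0.0571] [  99.5562    7.7725  -80.3476 -170.8923]
fin [ 0.5505 -0.3732  0.094 ] [[ 0.5757 -0.3733  0.094 ]
 [ 0.5742 -0.3871  0.094 ]
 [ 0.5239 -0.373   0.094 ]
 [ 0.5284 -0.3594  0.094 ]]
wedge [[ 0.6046 -0.388   0.05  ]
 [ 0.6043 -0.4017  0.05  ]
 [ 0.5053 -0.3746  0.05  ]
 [ 0.5201 -0.3433  0.05  ]]
slot [0.4663 0.3659 0.22  ] [[0.5102 0.4024 0.22  ]
 [0.5022 0.3201 0.22  ]
 [0.4215 0.3307 0.22  ]
 [0.4311 0.4107 0.22  ]]
```

Red wedge look-alikes (sp.png): (465,155) at 0.67 m from the base, (105,555) at 0.35 m and (660,555) at 0.56 m. The farthest is (465,155), and the crop shows its red body, grey fin and thin end up. There are three brass stubs, in jig.png at (204,220), (421,212) and (281,407).

Call:
jog_arm(plan=[[[0,0,-5],[0,0,-0.15]],[[0,0,-5],[0,0,-0.15]],[[0,0,-5],[0,0,-0.15]],[[0,0,-5],[0,0,-0.15]],[[0,0,-5],[0,0,-0.15]],[[0,0,-5],[0,0,-0.15]],[[0,0,0],[0,0,-0.15]],[[0,0,0],[0,0,-0.15]]], gripper=55, grip_force=60)

```text
time_s: 0.9
eef_pos: [0.197, -0.593, 0.3336]
eef_rot: [-0.0, 0.722, 0.691, 0.0]
wrist_force: [-0.5, -0.5, -0.5]
finger_gap: 0.055
grasp_force: 0.0
```

Call:
jog_arm(plan=[[[39,17,0],[0,0,0]],[[39,17,0],[0,0,0]],[[39,17,0],[0,0,0]],[[39,17,0],[0,0,0]],[[39,17,0],[0,0,0]],[[39,17,0],[0,0,0]],[[39,17,0],[0,0,0]],[[39,17,0],[0,0,0]]])

```text
time_s: 1.7
eef_pos: [0.3488, -0.2865, 0.3336]
eef_rot: [-0.0, 0.725, 0.689, 0.0]
wrist_force: [0.5, 0.1, -0.9]
finger_gap: 0.0547
grasp_force: 0.0
```

Call:
jog_arm(plan=[[[39,17,0],[0,0,0]],[[39,17,0],[0,0,0]],[[39,17,0],[0,0,0]],[[39,17,0],[0,0,0]],[[39,17,0],[0,0,0]],[[39,17,0],[0,0,0]],[[30,17,0],[0,0,0]],[[0,0,0],[0,0,0]]])

```text
time_s: 2.5
eef_pos: [0.4815, -0.0272, 0.3335]
eef_rot: [-0.001, 0.723, 0.691, 0.0]
wrist_force: [-0.2, -0.5, -0.5]
finger_gap: 0.0551
grasp_force: 0.0
```

```bash
cat >> h.py <<'E'
def to(x,y,tcpz,adeg=None):
    "rows first: turn about tool z (world yaw adeg of tool x), then shift in mm"
    s=arm.observe();w,*v=s["eef_rot"];Rm=R.from_quat([*v,w]).as_matrix()
    a=np.arctan2(Rm[1,0],Rm[0,0]);t=0.
    tilt=np.round(Rm[:,2],3)
    if adeg is not None:
        t=-((np.radians(adeg)-a+np.pi)%(2*np.pi)-np.pi);a=a-t
    d=np.array([x,y,tcpz])-s["eef_pos"]
    print("t",round(s["time_s"],2),"pos",s["eef_pos"].round(4),"zaxis",tilt,"yaw",round(np.degrees(a+t),2),"turn",round(t,3),"shift",np.round([1e3*(np.cos(a)*d[0]+np.sin(a)*d[1]),1e3*(np.sin(a)*d[0]-np.cos(a)*d[1]),-1e3*d[2]],1),"gap",round(s["finger_gap"],4),"F",s["wrist_force"].round(1),s["grasp_force"])
JT,JA=np.array([.5949,-.0036]),np.radians(-2.91)
def jig(x,y):
    c,s=np.cos(JA),np.sin(JA);return JT+np.array([c*x-s*y,s*x+c*y])/1
E
python3 -c "
from h import *
to(.5046,.0123,.134,87.1)"
```

```text
t 2.5 pos [ 0.4815 -0.0272  0.3335] zaxis [-0.     0.001 -1.   ] yaw 87.4 turn 0.005 shift [ 40.7  21.  199.5] gap 0.0551 F [-0.2 -0.5 -0.5] 0.0
```

Call:
jog_arm(plan=[[[20,10,0],[0,0,0.005]],[[21,11,30],[0,0,0]],[[0,0,45],[0,0,0]],[[0,0,45],[0,0,0]],[[0,0,45],[0,0,0]],[[0,0,24],[0,0,0]],[[0,0,10],[0,0,0]],[[0,0,0],[0,0,0]]], gripper=65)

```text
time_s: 3.3
eef_pos: [0.5026, 0.009, 0.1336]
eef_rot: [-0.001, 0.726, 0.687, -0.001]
wrist_force: [0.8, 0.0, 0.4]
finger_gap: 0.0651
grasp_force: 0.0
```

Call:
jog_arm(plan=[[[0,0,0],[0,0,0]],[[0,0,0],[0,0,0]],[[0,0,0],[0,0,0]],[[0,0,0],[0,0,0]],[[0,0,0],[0,0,0]]], gripper=20)

```text
time_s: 3.8
eef_pos: [0.5053, 0.0089, 0.1373]
eef_rot: [0.002, 0.726, 0.687, 0.001]
wrist_force: [-1.4, -0.5, 6.1]
finger_gap: 0.0337
grasp_force: 60.2
```

```bash
python3 -c "
from h import *
crop('top',230,120,120,90,'g1.png')
to(.4663,.3659,.375)"
```

```text
t 3.85 pos [0.5053 0.009  0.1373] zaxis [ 0.004 -0.001 -1.   ] yaw 86.85 turn 0.0 shift [ 354.3  -58.6 -237.7] gap 0.034 F [-0.4 -0.2  6.4] 60.178908705711365
```

View pics/g1.png

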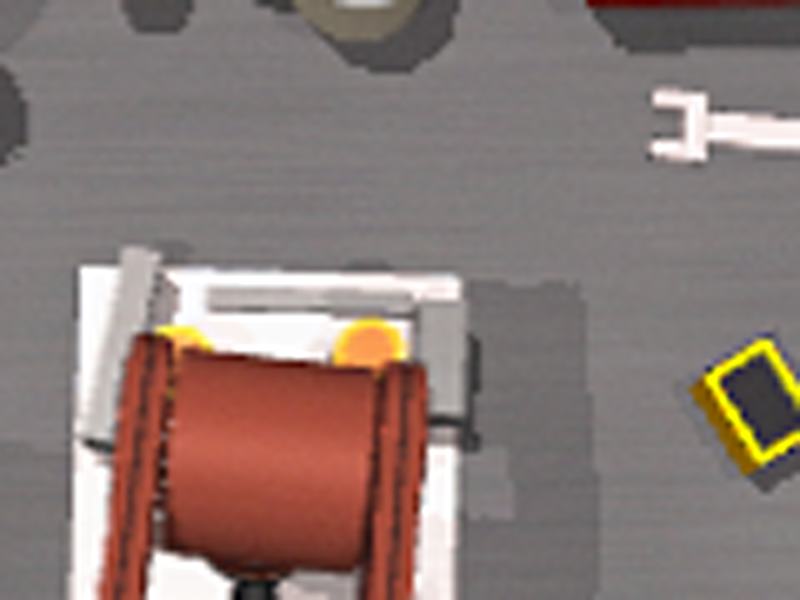

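Call:
jog_arm(plan=[[[0,0,-20],[0,0,0]],[[0,0,-40],[0,0,0]],[[0,0,-45],[0,0,0]],[[0,0,-45],[0,0,0]],[[0,0,-45],[0,0,0]],[[0,0,-43],[0,0,0]],[[20,0,0],[0,0,0]],[[34,-8,0],[0,0,0]]])

```text
time_s: 4.65
eef_pos: [0.4997, 0.0628, 0.3757]
eef_rot: [0.002, 0.727, 0.686, 0.002]
wrist_force: [0.2, 0.2, -2.3]
finger_gap: 0.0342
grasp_force: 60.5
```

Call:
jog_arm(plan=[[[43,-7,0],[0,0,0]],[[43,-7,0],[0,0,0]],[[43,-7,0],[0,0,0]],[[43,-8,0],[0,0,0]],[[43,-7,0],[0,0,0]],[[43,-7,0],[0,0,0]],[[32,-7,0],[0,0,0]],[[10,0,0],[0,0,0]]])

```text
time_s: 5.45
eef_pos: [0.4637, 0.3689, 0.373]
eef_rot: [-0.001, 0.725, 0.689, 0.0]
wrist_force: [-0.2, -0.4, -2.6]
finger_gap: 0.0338
grasp_force: 60.5
```

```bash
python3 -c "
from h import *
crop('scene',200,60,200,150,'g2.png')
to(.4663,.3659,.298)"
```

```text
t 5.5 pos [0.4642 0.3687 0.3729] zaxis [-0.     0.001 -1.   ] yaw 87.04 turn 0.0 shift [-2.7  2.2 74.9] gap 0.0337 F [-0.3 -0.3 -1.7] 60.515077114105225
```

View pics/g2.png

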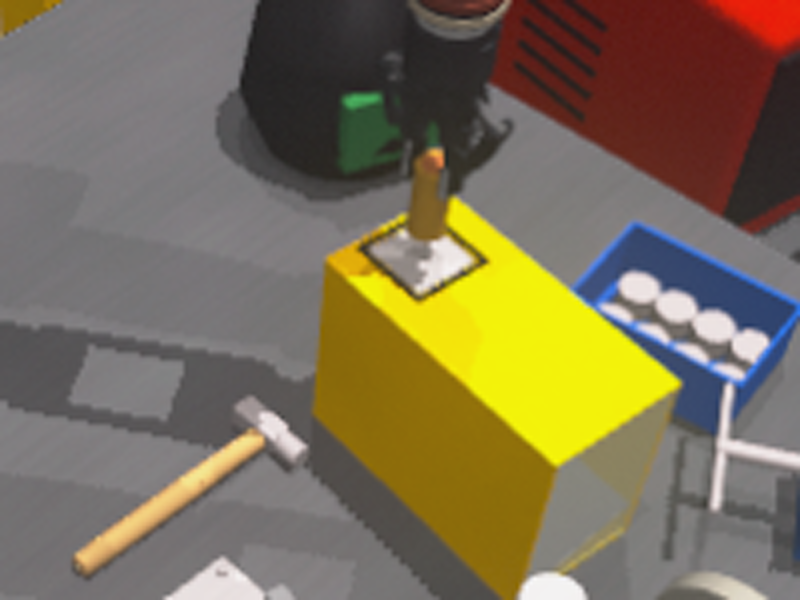

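The stub hangs in the gripper at about (430,195), above the slot, whose centre is at about (423,258).

Call:
jog_arm(plan=[[[-3,2,20],[0,0,0]],[[0,0,25],[0,0,0]],[[0,0,20],[0,0,0]],[[0,0,10],[0,0,0]],[[0,0,0],[0,0,0]]])

```text
time_s: 6.0
eef_pos: [0.4668, 0.3615, 0.2964]
eef_rot: [-0.0, 0.727, 0.687, -0.002]
wrist_force: [0.2, -1.1, -2.1]
finger_gap: 0.0337
grasp_force: 60.4
```

Call:
jog_arm(plan=[[[0,0,0],[0,0,0]],[[0,0,0],[0,0,0]],[[0,0,0],[0,0,0]],[[0,0,-5],[0,0,0]],[[0,0,-40],[0,0,0]],[[0,0,-30],[0,0,0]],[[0,0,0],[0,0,0]]], gripper=65)

```text
time_s: 6.7
eef_pos: [0.4686, 0.3639, 0.3798]
eef_rot: [0.001, 0.726, 0.687, 0.005]
wrist_force: [-0.1, 0.5, 0.8]
finger_gap: 0.0648
grasp_force: 0.0
```

```bash
python3 -c "
from h import *
crop('scene',200,60,200,150,'g3.png')
to(.5896-.0005,-.052,.375,87.1)"
```

```text
t 6.75 pos [0.468  0.3635 0.377 ] zaxis [ 0.006  0.003 -1.   ] yaw 86.86 turn -0.004 shift [-408.8  142.     2. ] gap 0.0646 F [ 0.4 -0.3 -1.2] 0.0
```

View pics/g3.png

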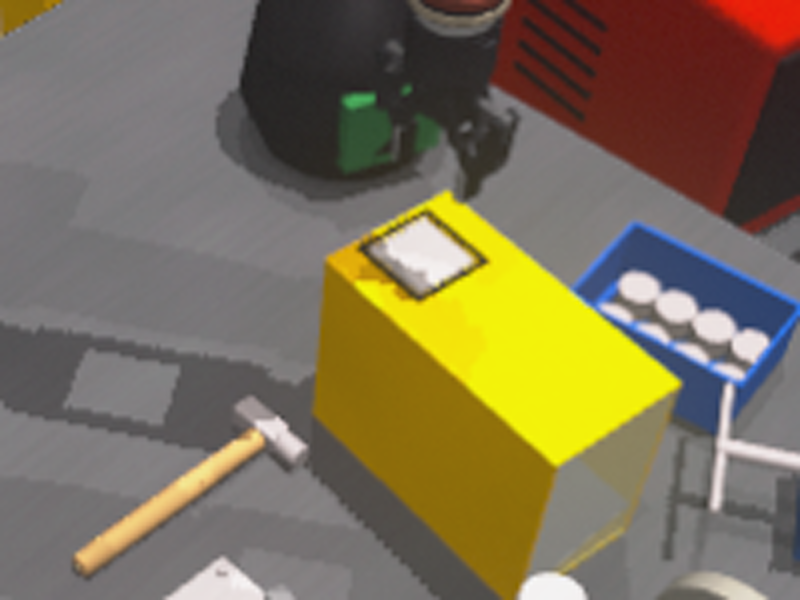

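The slot at (423,255) is shut again, with the stub gone inside.

Call:
jog_arm(plan=[[[-44,16,0],[0,0,0]],[[-44,16,0],[0,0,0]],[[-44,16,0],[0,0,0]],[[-44,16,0],[0,0,0]],[[-44,16,0],[0,0,0]],[[-44,16,0],[0,0,0]],[[-44,16,0],[0,0,0]],[[-44,16,0],[0,0,0]]])

```text
time_s: 7.55
eef_pos: [0.5753, 0.0025, 0.372]
eef_rot: [-0.001, 0.726, 0.687, -0.0]
wrist_force: [1.6, 1.0, 0.3]
finger_gap: 0.0652
grasp_force: 0.0
```

Call:
jog_arm(plan=[[[-40,14,0],[0,0,0]],[[-17,0,20],[0,0,0]],[[0,0,45],[0,0,0]],[[0,0,45],[0,0,0]],[[0,0,30],[0,0,0]],[[0,0,10],[0,0,0]],[[0,0,0],[0,0,0]]])

```text
time_s: 8.25
eef_pos: [0.5852, -0.053, 0.2208]
eef_rot: [-0.002, 0.726, 0.687, -0.001]
wrist_force: [-0.6, -0.2, -0.3]
finger_gap: 0.0652
grasp_force: 0.0
```

```bash
python3 -c "
from h import *
to(.5896-.0005,-.052,.136,87.1)"
```

```text
t 8.25 pos [ 0.5852 -0.053   0.2208] zaxis [-0.004  0.001 -1.   ] yaw 86.86 turn -0.004 shift [ 1.2  3.9 84.8] gap 0.0652 F [-0.6 -0.2 -0.3] 0.0
```

Call:
jog_arm(plan=[[[1,4,20],[0,0,0]],[[0,0,35],[0,0,0]],[[0,0,22],[0,0,0]],[[0,0,8],[0,0,0]],[[0,0,0],[0,0,0]]])

```text
time_s: 8.75
eef_pos: [0.5908, -0.0526, 0.1385]
eef_rot: [0.0, 0.726, 0.687, 0.0]
wrist_force: [0.1, 0.6, 0.6]
finger_gap: 0.0653
grasp_force: 0.0
```

Call:
jog_arm(plan=[[[0,0,0],[0,0,0]],[[0,0,0],[0,0,0]],[[0,0,0],[0,0,0]],[[0,0,0],[0,0,0]],[[0,0,-20],[0,0,0]],[[0,0,-45],[0,0,0]],[[0,0,-45],[0,0,0]],[[0,0,-45],[0,0,0]]], gripper=20)

```text
time_s: 9.55
eef_pos: [0.5901, -0.0525, 0.2953]
eef_rot: [0.0, 0.726, 0.687, 0.0]
wrist_force: [1.4, -0.2, -2.1]
finger_gap: 0.0337
grasp_force: 60.1
```

Call:
jog_arm(plan=[[[0,0,-45],[0,0,0]],[[0,0,-40],[0,0,0]],[[44,-15,0],[0,0,0]],[[44,-15,0],[0,0,0]],[[44,-15,0],[0,0,0]],[[44,-15,0],[0,0,0]],[[44,-15,0],[0,0,0]],[[0,0,0],[0,0,0]]])

```text
time_s: 10.35
eef_pos: [0.5256, 0.1762, 0.379]
eef_rot: [-0.001, 0.724, 0.69, 0.001]
wrist_force: [-0.3, -0.9, -2.7]
finger_gap: 0.0337
grasp_force: 60.3
```

```bash
python3 -c "
from h import *
to(.4663,.3659,.375,87.1)"
```

```text
t 10.35 pos [0.5256 0.1762 0.379 ] zaxis [ 0.001  0.003 -1.   ] yaw 87.2 turn 0.002 shift [186.5 -68.8   4. ] gap 0.0337 F [-0.3 -0.9 -2.7] 60.280641317367554
```

Call:
jog_arm(plan=[[[40,-15,0],[0,0,0]],[[44,-16,0],[0,0,0]],[[44,-16,0],[0,0,0]],[[42,-16,0],[0,0,0]],[[16,-6,0],[0,0,0]],[[0,0,20],[0,0,0]],[[0,0,0],[0,0,0]]])

```text
time_s: 11.05
eef_pos: [0.468, 0.3602, 0.3555]
eef_rot: [-0.0, 0.726, 0.688, -0.002]
wrist_force: [-0.6, -0.5, -3.4]
finger_gap: 0.0337
grasp_force: 60.4
```

```bash
python3 -c "
from h import *
to(.4663,.3659,.298,87.1)"
```

```text
t 11.05 pos [0.468  0.3602 0.3555] zaxis [-0.003 -0.003 -1.   ] yaw 86.91 turn -0.003 shift [ 5.6 -2.  57.5] gap 0.0337 F [-0.6 -0.5 -3.4] 60.353944301605225
```

Call:
jog_arm(plan=[[[4,-2,15],[0,0,0]],[[0,0,25],[0,0,0]],[[0,0,12],[0,0,0]],[[0,0,5],[0,0,0]],[[0,0,0],[0,0,0]]])

```text
time_s: 11.55
eef_pos: [0.4672, 0.3643, 0.3003]
eef_rot: [-0.0, 0.727, 0.687, -0.001]
wrist_force: [0.7, -0.0, -2.9]
finger_gap: 0.0338
grasp_force: 60.4
```

Call:
jog_arm(plan=[[[0,0,0],[0,0,0]],[[0,0,0],[0,0,0]],[[0,0,0],[0,0,0]],[[0,0,-5],[0,0,0]],[[0,0,-40],[0,0,0]],[[0,0,-30],[0,0,0]],[[0,0,0],[0,0,0]]], gripper=65)

```text
time_s: 12.25
eef_pos: [0.4687, 0.3658, 0.3827]
eef_rot: [0.001, 0.726, 0.687, 0.005]
wrist_force: [0.2, 0.0, -0.0]
finger_gap: 0.0647
grasp_force: 0.0
```

Call:
jog_arm(plan=[[[-40,17,0],[0,0,0]],[[-40,17,0],[0,0,0]],[[-40,17,0],[0,0,0]],[[-40,17,0],[0,0,0]],[[-40,17,0],[0,0,0]],[[-40,17,0],[0,0,0]],[[-40,17,0],[0,0,0]],[[-40,17,0],[0,0,0]]])

```text
time_s: 13.05
eef_pos: [0.5856, 0.0361, 0.3759]
eef_rot: [0.0, 0.726, 0.687, 0.0]
wrist_force: [1.1, -0.2, 0.3]
finger_gap: 0.065
grasp_force: 0.0
```

Call:
jog_arm(plan=[[[0,0,20],[0,0,0]],[[0,0,45],[0,0,0]],[[0,0,45],[0,0,0]],[[0,0,20],[0,0,0]],[[0,0,0],[0,0,0]]])

```text
time_s: 13.55
eef_pos: [0.5829, 0.0379, 0.2413]
eef_rot: [-0.003, 0.726, 0.687, -0.003]
wrist_force: [-0.8, -0.3, -0.3]
finger_gap: 0.0652
grasp_force: 0.0
```

```bash
python3 -c "
from h import *
to(.5882,.041,.138,87.1)"
```

```text
t 13.55 pos [0.5829 0.0379 0.2413] zaxis [-0.008  0.001 -1.   ] yaw 86.84 turn -0.005 shift [  3.3   5.2 103.3] gap 0.0652 F [-0.8 -0.3 -0.3] 0.0
```

Call:
jog_arm(plan=[[[3,3,25],[0,0,0]],[[0,0,40],[0,0,0]],[[0,0,25],[0,0,0]],[[0,0,10],[0,0,0]],[[0,0,0],[0,0,0]]])

```text
time_s: 14.05
eef_pos: [0.5885, 0.0407, 0.1459]
eef_rot: [-0.0, 0.726, 0.687, -0.0]
wrist_force: [-0.4, 0.2, -0.2]
finger_gap: 0.0647
grasp_force: 0.0
```

Call:
jog_arm(plan=[[[0,0,0],[0,0,0]],[[0,0,0],[0,0,0]],[[0,0,0],[0,0,0]],[[0,0,0],[0,0,0]],[[0,0,-20],[0,0,0]],[[0,0,-45],[0,0,0]],[[0,0,-45],[0,0,0]],[[0,0,-45],[0,0,0]]], gripper=20)

```text
time_s: 14.85
eef_pos: [0.5883, 0.0407, 0.3035]
eef_rot: [0.0, 0.726, 0.687, 0.0]
wrist_force: [0.5, -0.5, -2.7]
finger_gap: 0.0326
grasp_force: 60.1
```

Call:
jog_arm(plan=[[[0,0,-45],[0,0,0]],[[0,0,-40],[0,0,0]],[[40,-17,0],[0,0,0]],[[40,-17,0],[0,0,0]],[[40,-17,0],[0,0,0]],[[40,-17,0],[0,0,0]],[[0,0,0],[0,0,0]],[[0,0,0],[0,0,0]]])

```text
time_s: 15.65
eef_pos: [0.5289, 0.2051, 0.3869]
eef_rot: [0.001, 0.725, 0.688, 0.0]
wrist_force: [-0.2, -0.5, -2.6]
finger_gap: 0.0328
grasp_force: 60.2
```

```bash
python3 -c "
from h import *
to(.4663,.3659,.375,87.1)"
```

```text
t 15.65 pos [0.5289 0.2051 0.3869] zaxis [ 0.001 -0.    -1.   ] yaw 87.0 turn -0.002 shift [157.5 -70.7  11.9] gap 0.0328 F [-0.2 -0.5 -2.6] 60.19393444061279
```

Call:
jog_arm(plan=[[[40,-18,0],[0,0,0]],[[40,-18,0],[0,0,0]],[[40,-18,0],[0,0,0]],[[37,-17,0],[0,0,0]],[[0,0,12],[0,0,0]],[[0,0,25],[0,0,0]],[[0,0,10],[0,0,0]],[[0,0,0],[0,0,0]]])

```text
time_s: 16.45
eef_pos: [0.4674, 0.3631, 0.3368]
eef_rot: [-0.0, 0.727, 0.687, -0.002]
wrist_force: [0.8, -0.6, -1.7]
finger_gap: 0.0328
grasp_force: 60.3
```

```bash
python3 -c "
from h import *
to(.4663,.3659,.3,87.1)"
```

```text
t 16.45 pos [0.4674 0.3631 0.3368] zaxis [-0.003 -0.002 -1.   ] yaw 86.75 turn -0.006 shift [ 2.7 -1.2 36.8] gap 0.0328 F [ 0.8 -0.6 -1.7] 60.284902453422546
```

Call:
jog_arm(plan=[[[2,-1,18],[0,0,0]],[[0,0,15],[0,0,0]],[[0,0,4],[0,0,0]],[[0,0,0],[0,0,0]]])

```text
time_s: 16.85
eef_pos: [0.4662, 0.3662, 0.3011]
eef_rot: [-0.0, 0.727, 0.687, -0.001]
wrist_force: [0.6, -0.6, -2.1]
finger_gap: 0.0328
grasp_force: 60.3
```

Call:
jog_arm(plan=[[[0,0,0],[0,0,0]],[[0,0,0],[0,0,0]],[[0,0,0],[0,0,0]],[[0,0,-5],[0,0,0]],[[0,0,-40],[0,0,0]],[[0,0,-30],[0,0,0]],[[0,0,0],[0,0,0]]], gripper=70)

```text
time_s: 17.55
eef_pos: [0.4678, 0.3679, 0.3838]
eef_rot: [0.001, 0.726, 0.687, 0.005]
wrist_force: [0.9, 0.3, 0.5]
finger_gap: 0.07
grasp_force: 0.0
```

```bash
python3 -c "
from h import *
im=arm.grab_frame('top')[:,:,::-1];crop('top',112,110,320,240,'all1.png',im)
crop('top',230,145,105,75,'jig2.png',im)
cv2.imwrite('pics/raw_top1.png',im)
im=arm.grab_frame('scene')[:,:,::-1]; cv2.imwrite('pics/raw_scene1.png',im)
d=cv2.absdiff(cv2.imread('pics/raw_top0.png'),cv2.imread('pics/raw_top1.png'))
for n,(x,y) in dict(y=(344,180),b=(337,223),g=(384,216),w=(377,182)).items(): print(n,d[y-14:y+14,x-14:x+14].max())
to(.4166,-.2266,.375,95.5)"
```

```text
y 11
b 33
g 9
w 13
t 17.65 pos [0.4666 0.3671 0.3785] zaxis [ 0.002  0.001 -1.   ] yaw 86.85 turn -0.151 shift [-586.2 -106.6    3.5] gap 0.0701 F [ 0.6  1.3 -0.7] 0.0
```

View pics/all1.png

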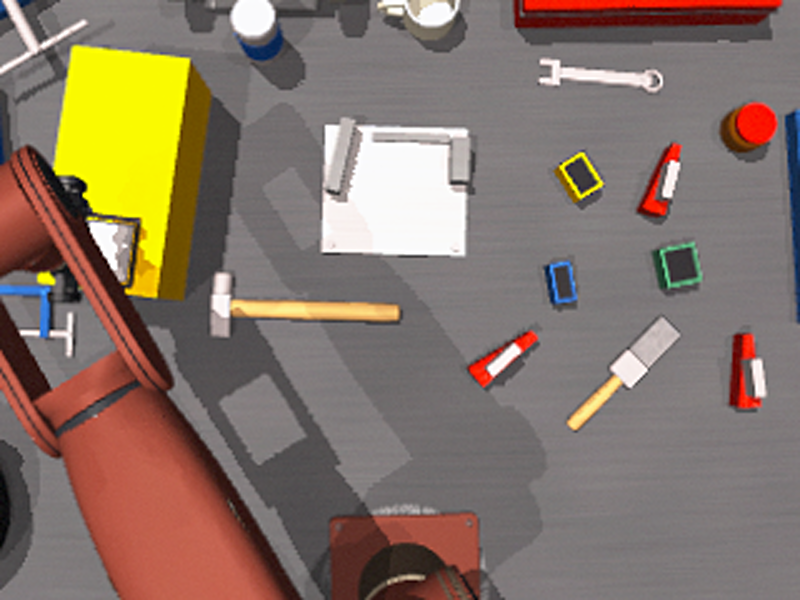

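The jig is now clear of stubs, the slot at (112,250) is shut, and the spacers at (580,176), (562,282) and (679,266) have not moved.

Call:
jog_arm(plan=[[[0,0,0],[0,0,-0.15]],[[-30,-7,0],[0,0,0]],[[-42,-7,0],[0,0,0]],[[-43,-8,0],[0,0,0]],[[-43,-8,0],[0,0,0]],[[-43,-8,0],[0,0,0]],[[-43,-8,0],[0,0,0]],[[-43,-8,0],[0,0,0]]], gripper=75)

```text
time_s: 18.45
eef_pos: [0.4387, 0.0745, 0.3755]
eef_rot: [-0.001, 0.673, 0.74, -0.001]
wrist_force: [0.5, -0.1, 0.2]
finger_gap: 0.0752
grasp_force: 0.0
```

Call:
jog_arm(plan=[[[-43,-8,0],[0,0,0]],[[-43,-8,0],[0,0,0]],[[-43,-8,20],[0,0,0]],[[-43,-8,30],[0,0,0]],[[-43,-8,30],[0,0,0]],[[-43,-8,30],[0,0,0]],[[-40,-8,30],[0,0,0]],[[0,0,0],[0,0,0]]])

```text
time_s: 19.25
eef_pos: [0.4095, -0.2199, 0.2366]
eef_rot: [-0.005, 0.674, 0.738, -0.001]
wrist_force: [0.7, 1.1, -0.1]
finger_gap: 0.075
grasp_force: 0.0
```

```bash
python3 -c "
from h import *
to(.4166,-.2266,.091,95.5)"
```

```text
t 19.25 pos [ 0.4095 -0.2199  0.2366] zaxis [-0.008  0.005 -1.   ] yaw 95.17 turn -0.006 shift [ -7.4   6.4 145.6] gap 0.075 F [ 0.7  1.1 -0.1] 0.0
```

Call:
jog_arm(plan=[[[-3,5,25],[0,0,0]],[[0,0,35],[0,0,0]],[[0,0,30],[0,0,0]],[[0,0,20],[0,0,0]],[[0,0,0],[0,0,0]],[[0,0,0],[0,0,0]]])

```text
time_s: 19.85
eef_pos: [0.4181, -0.2198, 0.1324]
eef_rot: [-0.001, 0.673, 0.74, -0.0]
wrist_force: [0.5, 1.1, 0.6]
finger_gap: 0.0748
grasp_force: 0.0
```

```bash
python3 -c "
from h import *
to(.4166,-.2266,.091,95.5)"
```

```text
t 19.85 pos [ 0.4181 -0.2198  0.1324] zaxis [-0.001  0.001 -1.   ] yaw 95.47 turn -0.0 shift [-6.6 -2.1 41.4] gap 0.0748 F [0.5 1.1 0.6] 0.0
```

Call:
jog_arm(plan=[[[-7,-2,15],[0,0,0]],[[0,0,18],[0,0,0]],[[0,0,8],[0,0,0]],[[0,0,0],[0,0,0]]])

```text
time_s: 20.25
eef_pos: [0.4168, -0.2273, 0.0915]
eef_rot: [-0.0, 0.673, 0.74, 0.0]
wrist_force: [-0.1, -0.0, 0.5]
finger_gap: 0.0751
grasp_force: 0.0
```

Call:
jog_arm(plan=[[[0,0,0],[0,0,0]],[[0,0,0],[0,0,0]],[[0,0,0],[0,0,0]],[[0,0,0],[0,0,0]],[[0,0,0],[0,0,0]]], gripper=40)

```text
time_s: 20.75
eef_pos: [0.418, -0.2283, 0.0931]
eef_rot: [0.001, 0.673, 0.74, 0.0]
wrist_force: [-0.8, 0.2, 6.7]
finger_gap: 0.0541
grasp_force: 63.5
```

```bash
python3 -c "
from h import *
to(*jig(-.003,-.057),.16,87.1)"
```

```text
t 20.75 pos [ 0.418  -0.2283  0.0931] zaxis [ 0.002 -0.002 -1.   ] yaw 95.45 turn 0.146 shift [176.4 162.3 -66.9] gap 0.0541 F [-0.8  0.2  6.7] 63.519415855407715
```

Call:
jog_arm(plan=[[[0,0,-20],[0,0,0]],[[0,0,-30],[0,0,0.146]],[[0,0,-27],[0,0,0]],[[40,40,0],[0,0,0]],[[34,30,0],[0,0,0]],[[34,30,0],[0,0,0]],[[34,31,0],[0,0,0]],[[34,31,0],[0,0,0]]])

```text
time_s: 21.55
eef_pos: [0.5838, -0.0629, 0.1687]
eef_rot: [0.0, 0.725, 0.689, 0.0]
wrist_force: [0.3, -1.3, -1.0]
finger_gap: 0.0542
grasp_force: 63.4
```

Call:
jog_arm(plan=[[[0,0,0],[0,0,0]],[[0,0,0],[0,0,0]],[[0,0,0],[0,0,0]]])

```text
time_s: 21.85
eef_pos: [0.5821, -0.0648, 0.1681]
eef_rot: [-0.0, 0.725, 0.689, -0.0]
wrist_force: [0.7, 0.2, -0.1]
finger_gap: 0.0542
grasp_force: 63.5
```

```bash
python3 -c "
from h import *
to(*jig(-.003,-.057),.103,87.1)"
```

```text
t 21.85 pos [ 0.5821 -0.0648  0.1681] zaxis [-0.001 -0.    -1.   ] yaw 87.07 turn -0.0 shift [ 4.8  6.7 65.1] gap 0.0542 F [ 0.7  0.2 -0.1] 63.54274034500122
```

Call:
jog_arm(plan=[[[5,7,10],[0,0,0]],[[0,0,25],[0,0,0]],[[0,0,20],[0,0,0]],[[0,0,8],[0,0,0]],[[0,0,0],[0,0,0]],[[0,0,0],[0,0,0]]])

```text
time_s: 22.45
eef_pos: [0.5902, -0.0604, 0.1055]
eef_rot: [0.0, 0.725, 0.689, 0.0]
wrist_force: [0.5, 0.3, -1.0]
finger_gap: 0.0541
grasp_force: 63.3
```

```bash
python3 -c "
from h import *
to(*jig(-.003,-.057),.102,87.1)"
```

```text
t 22.45 pos [ 0.5902 -0.0604  0.1055] zaxis [ 0. -0. -1.] yaw 87.03 turn -0.001 shift [-0.1 -1.1  3.5] gap 0.0541 F [ 0.5  0.3 -1. ] 63.30596208572388
```

Call:
jog_arm(plan=[[[0,-1,3],[0,0,0]],[[0,0,0],[0,0,0]]])

```text
time_s: 22.65
eef_pos: [0.5896, -0.0602, 0.1031]
eef_rot: [0.001, 0.725, 0.689, 0.0]
wrist_force: [1.0, -0.9, 0.9]
finger_gap: 0.0542
grasp_force: 63.2
```

Call:
jog_arm(plan=[[[0,0,0],[0,0,0]],[[0,0,0],[0,0,0]],[[0,0,0],[0,0,0]],[[0,0,-15],[0,0,0]],[[0,0,-40],[0,0,0]],[[0,0,-45],[0,0,-0.14]],[[0,0,0],[0,0,-0.14]],[[0,0,0],[0,0,-0.14]]], gripper=70)

```text
time_s: 23.45
eef_pos: [0.5905, -0.0601, 0.2064]
eef_rot: [0.003, 0.563, 0.826, 0.001]
wrist_force: [0.2, 0.1, -0.9]
finger_gap: 0.07
grasp_force: 0.0
```

Call:
jog_arm(plan=[[[0,0,0],[0,0,-0.15]],[[-30,-25,0],[0,0,0]],[[-40,-30,0],[0,0,0]],[[-40,-30,0],[0,0,0]],[[-40,-30,0],[0,0,0]],[[-8,-8,0],[0,0,0]],[[0,0,0],[0,0,0]],[[0,0,0],[0,0,0]]], gripper=75)

```text
time_s: 24.25
eef_pos: [0.5607, -0.2572, 0.2029]
eef_rot: [-0.0, 0.502, 0.865, 0.0]
wrist_force: [0.4, 0.8, -1.3]
finger_gap: 0.0747
grasp_force: 0.0
```

```bash
python3 -c "
from h import *
im=arm.grab_frame('top')[:,:,::-1];im2=arm.grab_frame('scene')[:,:,::-1]
cv2.imwrite('pics/raw_top2.png',im);cv2.imwrite('pics/raw_scene2.png',im2)
a=cv2.resize(im[145:265,230:430],(800,480),interpolation=cv2.INTER_CUBIC)
cv2.imwrite('pics/v2.png',a)
d=cv2.absdiff(cv2.imread('pics/raw_scene0.png'),im2)
for n,(x,y) in dict(y=(199,276),g=(142,277),w=(168,299)).items(): print(n,d[y-12:y+12,x-12:x+12].mean())
to(.5627,-.2587,.091,120)"
```

```text
y 15.461226851851851
g 14.427083333333334
w 7.549189814814815
t 24.35 pos [ 0.5609 -0.2563  0.2026] zaxis [ 0.     0.001 -1.   ] yaw 119.83 turn -0.003 shift [ -3.    0.3 111.6] gap 0.075 F [1.2 0.5 0.4] 0.0
```

View pics/v2.png

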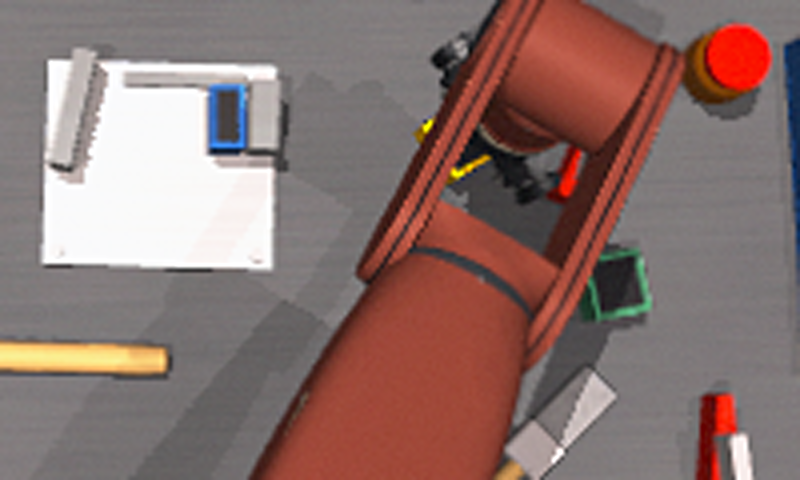

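Blue stands square beside the stop at (228,118). Yellow's visible corners at (423,129) and (458,178) are where they were.

Call:
jog_arm(plan=[[[-2,0,30],[0,0,0]],[[0,0,40],[0,0,0]],[[0,0,30],[0,0,0]],[[0,0,11],[0,0,0]],[[0,0,0],[0,0,0]]])

```text
time_s: 24.85
eef_pos: [0.5608, -0.2578, 0.0896]
eef_rot: [-0.002, 0.501, 0.865, 0.0]
wrist_force: [0.2, -1.1, -0.2]
finger_gap: 0.0752
grasp_force: 0.0
```

Call:
jog_arm(plan=[[[0,0,0],[0,0,0]],[[0,0,0],[0,0,0]],[[0,0,0],[0,0,0]],[[0,0,0],[0,0,0]],[[0,0,0],[0,0,0]]], gripper=40)

```text
time_s: 25.35
eef_pos: [0.5632, -0.2605, 0.094]
eef_rot: [0.002, 0.502, 0.865, 0.0]
wrist_force: [1.5, 0.9, 7.3]
finger_gap: 0.0538
grasp_force: 65.8
```

```bash
python3 -c "
from h import *
P=p2w('top',(np.array([(209,84),(246,84),(247,152),(210,154)])+.5)/4-.5+[230,145],.06)[:,:2]
q=P.mean(0)-JT;c,s=np.cos(JA),np.sin(JA);print('blue in jig',q@[c,s],q@[-s,c])
to(*jig(-.003,-.020),.17,87.1)"
```

```text
blue in jig -0.005563521726057558 -0.056273989678105436
t 25.35 pos [ 0.5632 -0.2605  0.094 ] zaxis [ 0.004 -0.002 -1.   ] yaw 119.73 turn 0.57 shift [238.2  15.7 -76. ] gap 0.0538 F [1.5 0.9 7.3] 65.79299211502075
```

Call:
jog_arm(plan=[[[0,0,-20],[0,0,0]],[[0,0,-30],[0,0,0.142]],[[0,0,-30],[0,0,0.142]],[[0,0,0],[0,0,0.143]],[[0,0,0],[0,0,0.143]],[[36,0,0],[0,0,0]],[[45,3,0],[0,0,0]],[[45,4,0],[0,0,0]]])

```text
time_s: 26.15
eef_pos: [0.5746, -0.1335, 0.1716]
eef_rot: [-0.0, 0.726, 0.688, 0.0]
wrist_force: [0.1, -0.1, -1.3]
finger_gap: 0.054
grasp_force: 64.8
```

Call:
jog_arm(plan=[[[45,4,0],[0,0,0]],[[45,4,0],[0,0,0]],[[20,0,0],[0,0,0]],[[0,0,0],[0,0,0]],[[0,0,0],[0,0,0]],[[0,0,0],[0,0,0]]])

```text
time_s: 26.75
eef_pos: [0.5886, -0.0259, 0.1715]
eef_rot: [0.0, 0.725, 0.688, -0.0]
wrist_force: [-0.2, -0.6, -1.8]
finger_gap: 0.0538
grasp_force: 64.8
```

```bash
python3 -c "
from h import *
to(*jig(-.003,-.019),.105,87.1)"
```

```text
t 26.75 pos [ 0.5886 -0.0259  0.1715] zaxis [ 0. -0. -1.] yaw 87.02 turn -0.001 shift [ 3.6  2.2 66.5] gap 0.0538 F [-0.2 -0.6 -1.8] 64.79580402374268
```

Call:
jog_arm(plan=[[[4,2,10],[0,0,0]],[[0,0,25],[0,0,0]],[[0,0,21],[0,0,0]],[[0,0,8],[0,0,0]],[[0,0,3],[0,0,0]],[[0,0,0],[0,0,0]],[[0,0,0],[0,0,0]]])

```text
time_s: 27.45
eef_pos: [0.5912, -0.0214, 0.1046]
eef_rot: [0.0, 0.725, 0.689, 0.0]
wrist_force: [-0.1, 0.3, -0.8]
finger_gap: 0.0537
grasp_force: 65.1
```

```bash
python3 -c "
from h import *
to(*jig(-.003,-.019),.104,87.1)"
```

```text
t 27.45 pos [ 0.5912 -0.0214  0.1046] zaxis [ 0.001 -0.    -1.   ] yaw 87.04 turn -0.001 shift [-1.  -0.2  0.6] gap 0.0537 F [-0.1  0.3 -0.8] 65.11945366859436
```

Call:
jog_arm(plan=[[[0,0,1],[0,0,0]],[[0,0,0],[0,0,0]],[[0,0,0],[0,0,0]],[[0,0,0],[0,0,0]],[[0,0,-15],[0,0,0]],[[0,0,-40],[0,0,0]],[[0,0,-40],[0,0,-0.1]],[[0,0,0],[0,0,-0.11]]], gripper=70)

```text
time_s: 28.25
eef_pos: [0.5947, -0.0215, 0.2069]
eef_rot: [0.005, 0.647, 0.762, 0.003]
wrist_force: [0.3, -0.6, 0.5]
finger_gap: 0.07
grasp_force: 0.0
```

```bash
python3 -c "
from h import *
im=arm.grab_frame('top')[:,:,::-1];cv2.imwrite('pics/raw_top3.png',im)
o=cv2.imread('pics/raw_top0.png')
for n,(x,y) in dict(g=(384,216),w=(377,182)).items(): print(n,cv2.absdiff(o,im)[y-14:y+14,x-14:x+14].max())
to(.4355,-.3919,.2,99)"
```

```text
g 10
w 14
t 28.3 pos [ 0.5934 -0.0213  0.2041] zaxis [ 0.009 -0.001 -1.   ] yaw 99.67 turn 0.012 shift [-341.3 -213.9    4.1] gap 0.0702 F [ 0.1  0.7 -0.2] 0.0
```

Call:
jog_arm(plan=[[[-34,-21,0],[0,0,0]],[[-36,-22,0],[0,0,0]],[[-38,-24,0],[0,0,0]],[[-38,-24,0],[0,0,0]],[[-38,-24,0],[0,0,0]],[[-38,-24,0],[0,0,0]],[[-38,-24,0],[0,0,0]],[[-38,-24,0],[0,0,0]]], gripper=75)

```text
time_s: 29.1
eef_pos: [0.4521, -0.3461, 0.1986]
eef_rot: [-0.0, 0.65, 0.76, 0.0]
wrist_force: [0.2, 0.1, 0.0]
finger_gap: 0.0746
grasp_force: 0.0
```

Call:
jog_arm(plan=[[[-35,-22,0],[0,0,0]],[[-8,-5,0],[0,0,0.01]],[[0,0,10],[0,0,0]],[[0,0,0],[0,0,0]],[[0,0,0],[0,0,0]]])

```text
time_s: 29.6
eef_pos: [0.4338, -0.3896, 0.1874]
eef_rot: [-0.001, 0.652, 0.758, 0.0]
wrist_force: [-0.2, 0.5, -0.3]
finger_gap: 0.075
grasp_force: 0.0
```

```bash
python3 -c "
from h import *
to(.4355,-.3919,.091,99)"
```

```text
t 29.6 pos [ 0.4338 -0.3896  0.1874] zaxis [-0.001  0.002 -1.   ] yaw 98.61 turn -0.007 shift [-2.5  1.3 96.4] gap 0.075 F [-0.2  0.5 -0.3] 0.0
```

Call:
jog_arm(plan=[[[-2,1,25],[0,0,0]],[[0,0,35],[0,0,0]],[[0,0,26],[0,0,0]],[[0,0,10],[0,0,0]],[[0,0,0],[0,0,0]]])

```text
time_s: 30.1
eef_pos: [0.4346, -0.3915, 0.0909]
eef_rot: [-0.002, 0.652, 0.758, 0.0]
wrist_force: [-1.4, 0.9, 0.9]
finger_gap: 0.0751
grasp_force: 0.0
```

Call:
jog_arm(plan=[[[0,0,0],[0,0,0]],[[0,0,0],[0,0,0]],[[0,0,0],[0,0,0]],[[0,0,0],[0,0,0]],[[0,0,0],[0,0,0]]], gripper=40)

```text
time_s: 30.6
eef_pos: [0.4359, -0.3944, 0.0946]
eef_rot: [0.002, 0.653, 0.758, -0.0]
wrist_force: [1.3, 1.2, 6.0]
finger_gap: 0.0535
grasp_force: 65.8
```

Call:
jog_arm(plan=[[[0,0,-20],[0,0,0]],[[0,0,-40],[0,0,0.1]],[[0,0,-20],[0,0,0.11]],[[0,0,0],[0,0,0]]])

```text
time_s: 31.0
eef_pos: [0.4362, -0.3952, 0.1766]
eef_rot: [0.004, 0.729, 0.685, -0.0]
wrist_force: [0.4, -1.1, -1.2]
finger_gap: 0.0536
grasp_force: 65.0
```

```bash
python3 -c "
from h import *
to(*jig(-.003,.028),.17,87.1)"
```

```text
t 31.0 pos [ 0.4362 -0.3952  0.1766] zaxis [ 0.005 -0.006 -1.   ] yaw 86.44 turn -0.012 shift [427.1 135.7   6.6] gap 0.0536 F [ 0.4 -1.1 -1.2] 64.97841596603394
```

Call:
jog_arm(plan=[[[30,10,0],[0,0,-0.012]],[[40,13,0],[0,0,0]],[[44,14,0],[0,0,0]],[[44,14,0],[0,0,0]],[[44,14,0],[0,0,0]],[[44,14,0],[0,0,0]],[[44,14,0],[0,0,0]],[[44,14,0],[0,0,0]]])

```text
time_s: 31.8
eef_pos: [0.5577, -0.0631, 0.1706]
eef_rot: [-0.001, 0.723, 0.691, -0.001]
wrist_force: [0.5, -0.1, -1.4]
finger_gap: 0.0537
grasp_force: 64.9
```

Call:
jog_arm(plan=[[[44,14,0],[0,0,0]],[[35,10,0],[0,0,0]],[[12,4,0],[0,0,0]],[[0,0,0],[0,0,0]],[[0,0,0],[0,0,0]],[[0,0,0],[0,0,0]]])

```text
time_s: 32.4
eef_pos: [0.5902, 0.0228, 0.1718]
eef_rot: [-0.0, 0.725, 0.689, -0.001]
wrist_force: [0.2, -0.0, -2.0]
finger_gap: 0.0535
grasp_force: 64.9
```

```bash
python3 -c "
from h import *
to(*jig(-.003,.028),.1045,87.1)"
```

```text
t 32.4 pos [0.5902 0.0228 0.1718] zaxis [-0.001 -0.    -1.   ] yaw 87.14 turn 0.001 shift [ 1.8  3.  67.3] gap 0.0535 F [ 0.2 -0.  -2. ] 64.86857056617737
```

Call:
jog_arm(plan=[[[2,3,10],[0,0,0]],[[0,0,25],[0,0,0]],[[0,0,21],[0,0,0]],[[0,0,8],[0,0,0]],[[0,0,3],[0,0,0]],[[0,0,0],[0,0,0]],[[0,0,0],[0,0,0]]])

```text
time_s: 33.1
eef_pos: [0.5945, 0.026, 0.1062]
eef_rot: [0.001, 0.724, 0.689, 0.001]
wrist_force: [-0.0, 0.0, -1.3]
finger_gap: 0.0541
grasp_force: 64.8
```

```bash
python3 -c "
from h import *
to(*jig(-.003,.028),.104,87.1)"
```

```text
t 33.1 pos [0.5945 0.026  0.1062] zaxis [ 0.002 -0.    -1.   ] yaw 87.17 turn 0.001 shift [-1.5 -1.1  2.2] gap 0.0541 F [-0.   0.  -1.3] 64.8159384727478
```

Call:
jog_arm(plan=[[[0,-2,2],[0,0,0]],[[0,0,0],[0,0,0]]])

```text
time_s: 33.3
eef_pos: [0.5929, 0.0262, 0.1046]
eef_rot: [0.001, 0.724, 0.69, 0.001]
wrist_force: [1.1, -1.0, 1.2]
finger_gap: 0.0543
grasp_force: 65.0
```

Call:
jog_arm(plan=[[[0,0,0],[0,0,0]],[[0,0,0],[0,0,0]],[[0,0,0],[0,0,0]],[[0,0,-15],[0,0,0]],[[0,0,-40],[0,0,0]],[[0,0,-40],[0,0,-0.13]],[[0,0,0],[0,0,-0.15]],[[0,0,0],[0,0,-0.15]]], gripper=70)

```text
time_s: 34.1
eef_pos: [0.5933, 0.0263, 0.2021]
eef_rot: [0.002, 0.558, 0.83, 0.001]
wrist_force: [-0.4, -0.3, -0.2]
finger_gap: 0.0703
grasp_force: 0.0
```

Call:
jog_arm(plan=[[[0,0,0],[0,0,-0.15]],[[0,0,0],[0,0,-0.15]],[[0,0,0],[0,0,-0.15]],[[0,0,0],[0,0,-0.15]],[[0,0,0],[0,0,-0.15]],[[0,0,0],[0,0,-0.15]],[[0,0,0],[0,0,0]]], gripper=50)

```text
time_s: 34.8
eef_pos: [0.5921, 0.0264, 0.1995]
eef_rot: [0.0, 0.144, 0.99, 0.0]
wrist_force: [0.4, -0.2, -0.6]
finger_gap: 0.05
grasp_force: 0.0
```

```bash
python3 -c "
from h import *
to(.5505,-.3732,.22,165)"
```

```text
t 34.8 pos [0.5921 0.0264 0.1995] zaxis [ 0.001 -0.    -1.   ] yaw 163.48 turn -0.027 shift [ -63.3 -396.7  -20.5] gap 0.05 F [ 0.4 -0.2 -0.6] 0.0
```

Call:
jog_arm(plan=[[[-6,-30,-5],[0,0,-0.027]],[[-6,-42,0],[0,0,0]],[[-7,-45,0],[0,0,0]],[[-7,-45,0],[0,0,0]],[[-7,-45,0],[0,0,0]],[[-7,-45,0],[0,0,0]],[[-7,-45,0],[0,0,0]],[[-7,-45,0],[0,0,0]]])

```text
time_s: 35.6
eef_pos: [0.554, -0.3197, 0.2043]
eef_rot: [0.0, 0.133, 0.991, -0.0]
wrist_force: [0.9, 0.5, -0.2]
finger_gap: 0.0501
grasp_force: 0.0
```

Call:
jog_arm(plan=[[[-6,-38,0],[0,0,0]],[[-2,-15,0],[0,0,0]],[[0,0,0],[0,0,0]],[[0,0,0],[0,0,0]]])

```text
time_s: 36.0
eef_pos: [0.5484, -0.3701, 0.2034]
eef_rot: [-0.0, 0.132, 0.991, 0.001]
wrist_force: [0.9, 0.5, -0.8]
finger_gap: 0.0498
grasp_force: 0.0
```

```bash
python3 -c "
from h import *
im=arm.grab_frame('top')[:,:,::-1];cv2.imwrite('pics/raw_top4.png',im);im2=arm.grab_frame('scene')[:,:,::-1]
a=cv2.resize(im[145:265,230:430],(800,480),interpolation=cv2.INTER_CUBIC)
crop('top',230,145,105,75,'v3.png',im)
o=cv2.imread('pics/raw_scene2.png');x,y=168,299;print(cv2.absdiff(o,im2)[y-12:y+20,x-12:x+12].mean())
to(.5505,-.3732,.141,165)"
```

```text
12.141059027777779
t 36.1 pos [ 0.5488 -0.3693  0.2034] zaxis [-0.     0.001 -1.   ] yaw 164.98 turn -0.0 shift [-2.7 -3.4 62.4] gap 0.0499 F [ 0.8  0.2 -0.9] 0.0
```

View pics/v3.png

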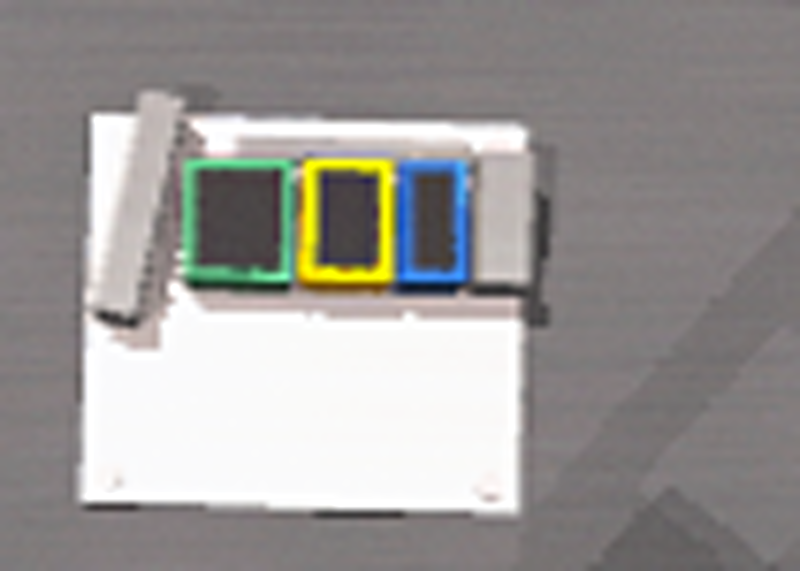

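Green (238,220), yellow (346,218) and blue (433,220) stand square in the row, with about 8 mm of slack left for the wedge to close.

Call:
jog_arm(plan=[[[-2,-3,15],[0,0,0]],[[0,0,25],[0,0,0]],[[0,0,20],[0,0,0]],[[0,0,6],[0,0,0]],[[0,0,0],[0,0,0]],[[0,0,0],[0,0,0]]])

```text
time_s: 36.7
eef_pos: [0.55, -0.3745, 0.1381]
eef_rot: [0.0, 0.131, 0.991, -0.0]
wrist_force: [0.2, 0.3, 0.2]
finger_gap: 0.0501
grasp_force: 0.0
```

Call:
jog_arm(plan=[[[0,0,0],[0,0,0]],[[0,0,0],[0,0,0]],[[0,0,0],[0,0,0]],[[0,0,0],[0,0,0]],[[0,0,0],[0,0,0]],[[0,0,0],[0,0,0]],[[0,0,0],[0,0,0]]], gripper=5, grip_force=80)

```text
time_s: 37.4
eef_pos: [0.5499, -0.3751, 0.1386]
eef_rot: [0.001, 0.131, 0.991, -0.001]
wrist_force: [-0.4, 0.1, 6.1]
finger_gap: 0.0123
grasp_force: 78.6
```

```bash
python3 -c "
from h import *
to(*jig(-.125,.0805),.23,177.1)"
```

```text
t 37.4 pos [ 0.5499 -0.3751  0.1386] zaxis [ 0.001 -0.001 -1.   ] yaw 164.94 turn -0.212 shift [ 98.9 453.8 -91.4] gap 0.0123 F [-0.4  0.1  6.1] 78.61389756202698
```

Call:
jog_arm(plan=[[[0,0,-20],[0,0,0]],[[0,0,-40],[0,0,-0.106]],[[0,0,-35],[0,0,-0.106]],[[7,32,0],[0,0,0]],[[9,42,0],[0,0,0]],[[9,42,0],[0,0,0]],[[9,42,0],[0,0,0]],[[9,42,0],[0,0,0]]])

```text
time_s: 38.2
eef_pos: [0.5154, -0.1707, 0.2311]
eef_rot: [-0.001, 0.026, 1.0, 0.001]
wrist_force: [0.4, -0.2, -2.9]
finger_gap: 0.013
grasp_force: 78.5
```

Call:
jog_arm(plan=[[[9,42,0],[0,0,0]],[[9,42,0],[0,0,0]],[[9,42,0],[0,0,0]],[[9,42,0],[0,0,0]],[[9,42,0],[0,0,0]],[[8,32,0],[0,0,0]],[[2,10,0],[0,0,0]],[[0,0,0],[0,0,0]]])

```text
time_s: 39.0
eef_pos: [0.4737, 0.083, 0.2317]
eef_rot: [-0.001, 0.024, 1.0, -0.0]
wrist_force: [0.2, -0.8, -2.2]
finger_gap: 0.0128
grasp_force: 78.9
```

```bash
python3 -c "
from h import *
to(*jig(-.125,.0805),.16,177.1)"
```

```text
t 39.0 pos [0.4737 0.083  0.2317] zaxis [-0.002 -0.    -1.   ] yaw 177.25 turn 0.003 shift [-0.4  0.2 71.7] gap 0.0128 F [ 0.2 -0.8 -2.2] 78.87856721878052
```

Call:
jog_arm(plan=[[[0,0,15],[0,0,0.003]],[[0,0,30],[0,0,0]],[[0,0,22],[0,0,0]],[[0,0,11],[0,0,0]],[[0,0,2],[0,0,0]],[[0,0,0],[0,0,0]],[[0,0,0],[0,0,0]]])

```text
time_s: 39.7
eef_pos: [0.4756, 0.0815, 0.1537]
eef_rot: [0.001, 0.027, 1.0, -0.0]
wrist_force: [-0.9, -0.1, -2.9]
finger_gap: 0.0127
grasp_force: 78.8
```

```bash
python3 -c "
from h import *
im=arm.grab_frame('scene')[:,:,::-1];cv2.imwrite('pics/raw_scene5.png',im)
crop('scene',195,185,120,90,'v5.png',im)
def J3(x,y,z): return [*jig(x,y),z]
uv=w2p('scene',[J3(-.05,.077,.06),J3(-.03,-.075,.06),J3(-.125+.058,.0805-.013,.06),J3(-.125-.042,.0805+.019,.06),J3(-.125-.042,.0805-.013,.06)])
print(np.round((uv-[195,185]+.5)*800/120-.5))
to(*jig(-.125,.0805),.15,177.1)"
```

```text
[[472. 156.]
 [285. 348.]
 [438. 147.]
 [358.   6.]
 [315.  37.]]
t 39.75 pos [0.4756 0.0816 0.1538] zaxis [ 0.002 -0.    -1.   ] yaw 176.91 turn -0.003 shift [1.5 1.4 3.8] gap 0.0124 F [ 1.  -0.6 -1.9] 78.76361131668091
```

View pics/v5.png

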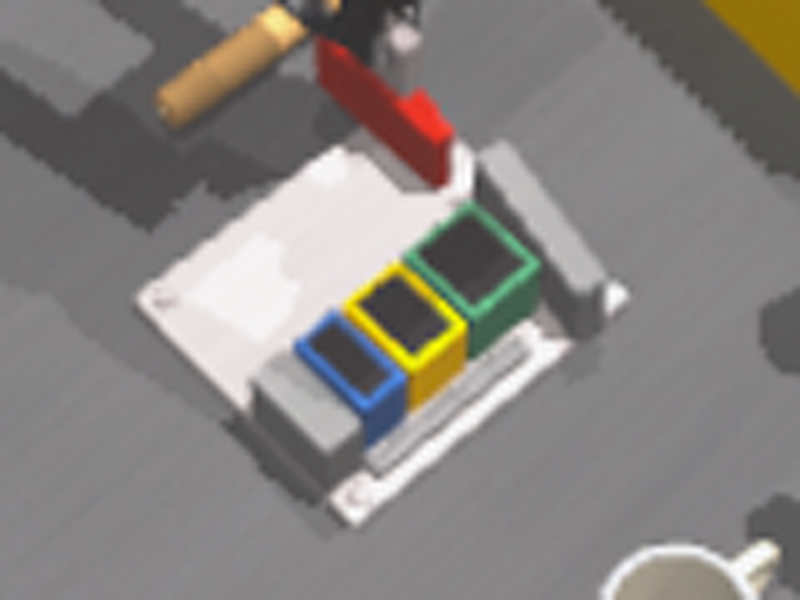

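The wedge is held flat and aligned, with its thin end at about (445,150), just before the slanted stop's front end at (475,155). Now I lower it onto the bed and slide it in along the taper.

Call:
jog_arm(plan=[[[0,0,3],[0,0,0]],[[0,0,2],[0,0,0]],[[0,0,1],[0,0,0]],[[0,0,0],[0,0,0]],[[0,0,0],[0,0,0]],[[0,0,0],[0,0,0]]])

```text
time_s: 40.35
eef_pos: [0.4753, 0.0821, 0.1485]
eef_rot: [0.001, 0.027, 1.0, 0.0]
wrist_force: [-5.7, 0.0, 12.7]
finger_gap: 0.0127
grasp_force: 81.1
```

```bash
python3 -c "
from h import *
to(*jig(-.125,.0805),.147,177.1)"
```

```text
t 40.35 pos [0.4753 0.0821 0.1485] zaxis [ 0.001 -0.    -1.   ] yaw 176.94 turn -0.003 shift [1.2 1.  1.5] gap 0.0127 F [-5.7  0.  12.7] 81.06072664260864
```

Call:
jog_arm(plan=[[[0,0,-1],[0,0,0]],[[-12,-2,-0.5],[0,0,0]],[[-15,-3,0],[0,0,0]],[[-15,-3,0],[0,0,0]],[[-10,-2,0],[0,0,0]],[[0,0,0],[0,0,0]],[[0,0,0],[0,0,0]]])

```text
time_s: 41.05
eef_pos: [0.5272, 0.069, 0.1487]
eef_rot: [0.002, 0.027, 1.0, -0.0]
wrist_force: [3.1, 0.3, 3.3]
finger_gap: 0.0128
grasp_force: 79.6
```

```bash
python3 -c "
from h import *
to(*jig(-.008,.058),.147,177.1)"
```

```text
t 41.05 pos [0.5272 0.069  0.1487] zaxis [ 0.003 -0.    -1.   ] yaw 176.91 turn -0.003 shift [-63.3 -11.1   1.7] gap 0.0128 F [3.1 0.3 3.3] 79.64722394943237
```

Call:
jog_arm(plan=[[[-10,-2,0],[0,0,0]],[[-10,-2,0],[0,0,0]],[[-10,-2,0],[0,0,0]],[[-5,-1,0],[0,0,0]],[[0,0,0],[0,0,0]],[[0,0,0],[0,0,0]]])

```text
time_s: 41.65
eef_pos: [0.56, 0.0609, 0.1486]
eef_rot: [-0.001, 0.027, 1.0, 0.0]
wrist_force: [-4.2, 2.7, 7.9]
finger_gap: 0.0128
grasp_force: 80.7
```

```bash
python3 -c "
from h import *
to(*jig(-.008,.058),.147,177.1)"
```

```text
t 41.65 pos [0.56   0.0609 0.1486] zaxis [-0.001  0.001 -1.   ] yaw 176.94 turn -0.003 shift [-30.2  -4.6   1.6] gap 0.0128 F [-4.2  2.7  7.9] 80.67328691482544
```

Call:
jog_arm(plan=[[[-8,-1.5,0],[0,0,0]],[[-8,-1.5,0],[0,0,0]],[[-6,-1,0],[0,0,0]],[[-3,-0.5,0],[0,0,0]],[[0,0,0],[0,0,0]],[[0,0,0],[0,0,0]]])

```text
time_s: 42.25
eef_pos: [0.584, 0.0556, 0.1487]
eef_rot: [-0.001, 0.027, 1.0, 0.001]
wrist_force: [-7.5, 3.7, 10.6]
finger_gap: 0.013
grasp_force: 80.9
```

```bash
python3 -c "
from h import *
to(*jig(-.008,.058),.147,177.1)"
```

```text
t 42.25 pos [0.584  0.0556 0.1487] zaxis [-0.003  0.002 -1.   ] yaw 176.95 turn -0.003 shift [-5.9 -0.5  1.7] gap 0.013 F [-7.5  3.7 10.6] 80.89181900024414
```

Call:
jog_arm(plan=[[[-3,0,0],[0,0,0]],[[-3,0,0],[0,0,0]],[[-3,0,0],[0,0,0]],[[0,0,0],[0,0,0]],[[0,0,0],[0,0,0]]])

```text
time_s: 42.75
eef_pos: [0.591, 0.0549, 0.1491]
eef_rot: [-0.004, 0.026, 1.0, 0.0]
wrist_force: [-17.6, 2.0, 21.8]
finger_gap: 0.0126
grasp_force: 82.3
```

```bash
python3 -c "
from h import *
to(*jig(-.008,.058),.147,177.1)"
```

```text
t 42.75 pos [0.591  0.0549 0.1491] zaxis [-0.008  0.001 -1.   ] yaw 176.97 turn -0.002 shift [ 1.2 -0.3  2.1] gap 0.0126 F [-17.6   2.   21.8] 82.31161594390869
```

Call:
jog_arm(plan=[[[0,0,-1.5],[0,0,0]],[[-2,0,0],[0,0,0]],[[-1,0,0],[0,0,0]],[[0,0,0],[0,0,0]],[[0,0,0],[0,0,0]]])

```text
time_s: 43.25
eef_pos: [0.5919, 0.0549, 0.1494]
eef_rot: [-0.007, 0.026, 1.0, 0.0]
wrist_force: [-22.9, 3.5, 22.0]
finger_gap: 0.013
grasp_force: 82.6
```

```bash
python3 -c "
from h import *
crop('scene',195,185,120,90,'v6.png')
to(*jig(-.008,.058),.147,177.1)"
```

```text
t 43.3 pos [0.5919 0.0549 0.1494] zaxis [-0.014  0.001 -1.   ] yaw 176.98 turn -0.002 shift [ 2.1 -0.3  2.4] gap 0.0131 F [-22.8   1.9  21.4] 82.56547451019287
```

View pics/v6.png

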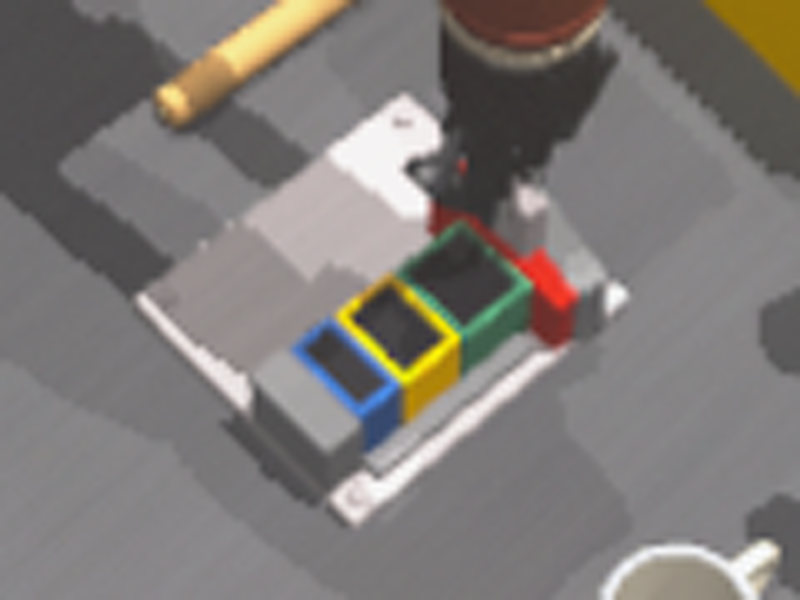

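Row is tight at (350,350)–(460,290), the wedge's thin end (560,300) is by the back end of the slanted stop, and the push has jammed at 23 N. I'll release and check.

Call:
jog_arm(plan=[[[2,0,0],[0,0,0]],[[0,0,0],[0,0,0]],[[0,0,0],[0,0,0]],[[0,0,-10],[0,0,0]],[[0,0,-30],[0,0,0]],[[0,0,-45],[0,0,0]],[[0,0,-45],[0,0,0]],[[0,0,-30],[0,0,0]]], gripper=50)

```text
time_s: 44.1
eef_pos: [0.5963, 0.0537, 0.3142]
eef_rot: [0.003, 0.027, 1.0, -0.0]
wrist_force: [-0.5, -0.3, -0.2]
finger_gap: 0.0497
grasp_force: 0.0
```

Call:
jog_arm(plan=[[[0,-40,0],[0,0,0]],[[0,-45,0],[0,0,0]],[[0,-45,0],[0,0,0]],[[0,-45,0],[0,0,0]],[[0,-45,0],[0,0,0]],[[0,-45,0],[0,0,0]],[[0,-30,0],[0,0,0]],[[0,0,0],[0,0,0]]])

```text
time_s: 44.9
eef_pos: [0.5787, -0.2451, 0.31]
eef_rot: [0.0, 0.029, 1.0, -0.001]
wrist_force: [0.0, -0.3, 1.2]
finger_gap: 0.0502
grasp_force: 0.0
```

```bash
python3 -c "
from h import *
crop('top',230,145,105,75,'v7.png')
to(0.5,-.25,.3)"
```

```text
t 44.95 pos [ 0.579  -0.243   0.3099] zaxis [ 0. -0. -1.] yaw 176.72 turn 0.0 shift [ 78.5 -11.5   9.9] gap 0.0499 F [-0.   0.3  0.2] 0.0
```

View pics/v7.png

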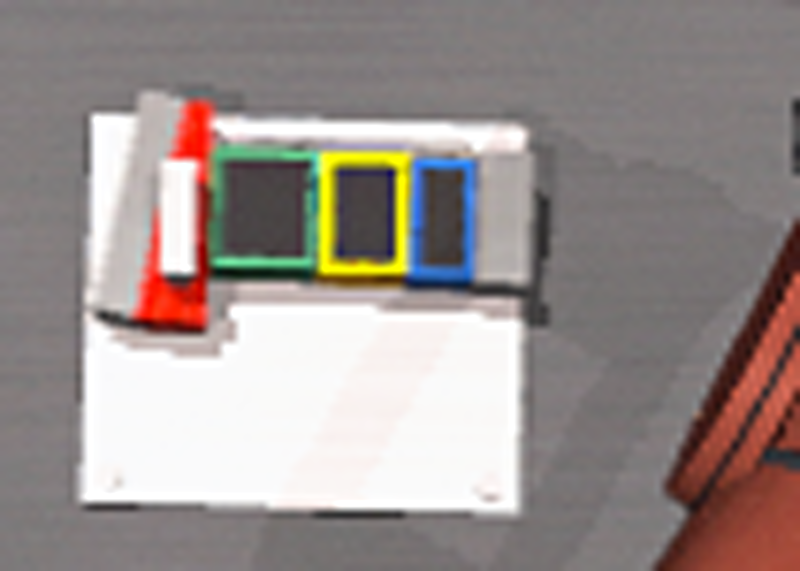

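```bash
python3 -c "
from h import *
c,s=np.cos(JA),np.sin(JA)
def f(uv,z):
    q=p2w('top',c2r(uv,230,145,105),z)[:,:2]-JT;return np.round(1e3*np.c_[q@[c,s],q@[-s,c]],1)
print('fin',f([(179,217)],.104),'wedge thick/thin',f([(207,327),(137,318),(213,101),(188,101)],.06).tolist())
print('g,y,b',f([(264,210),(363,213),(442,217)],.06).tolist(), 'stopfront',f([(130,318)],.06))
im=arm.grab_frame('scene')[:,:,::-1];crop('scene',200,60,240,180,'v8.png',im)"
```

```text
fin [[-10.4  58.1]] wedge thick/thin [[-53.7, 44.8], [-50.5, 76.3], [48.8, 44.8], [48.5, 56.0]]
g,y,b [[-0.3, 20.6], [-0.5, -23.9], [-1.4, -59.5]] stopfront [[-50.6  79.4]]
```

View pics/v8.png

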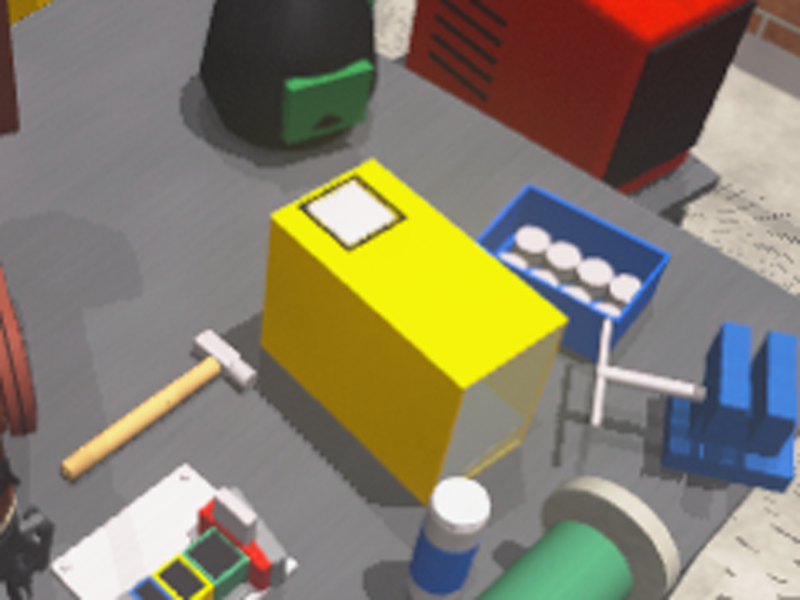

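The flap at (352,210) is shut. The wedge fin measures x −10, y 58 mm in the jig (about flush), and the spacers sit at y 21, −24 and −60, so the row is tight.

```bash
python3 -c "
from h import *
print(arm.job_done())"
```

```text
the job is handed in; nothing more can be done
None
```

I handed in the job at about 45 s: three offcuts are in the box with the flap shut, the spacers stand square and tight in the row, and the wedge sits about 2 mm short of flush (within the 6 mm allowed), with no verdict returned.

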